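# Press the template cartridge down and slide it home under the leaf spring

### The arm

A 6-joint arm with a two-finger parallel gripper is mounted at the origin on the work surface. World frame = base frame: x ahead of the robot, y to its left, z up, the work surface at z = 0. Lengths are in m, angles in degrees, forces in N, time in s.
With the tool pointing down it reaches from about 0.25 to 0.8 m from the base axis. Payload 8.5 kg.
Tool frame: the origin (TCP) lies between the finger pads; the fingertips stand 22 mm ahead of it and the grasp point (between the pads) lies 3 mm ahead of it; x points along the fingers, y is the direction in which the jaws open and shut, and the axes are right-handed (so a half turn about x gives the same grasp; the last joint's range is limited). The gripper opens to 85 mm and grips with 20 to 120 N. Pads are 22 mm wide; open, the fingers measure 114 mm over their backs; the gripper's body (76 mm by 85 mm) begins 54 mm behind the grasp point. The pads swing forward as they close: fully open they stand 13 mm farther back than shut.
Start: joints at [-63.14, 13.648, -0.773, 75.585, 0, 90], TCP at [0.237, -0.468, 0.253] pointing down, gripper open.
Joint ranges: [-152.45, 152.45], [-59.26, 108.67], [-65.41, 83.53], [-104.44, 129.93], [-82.83, 76.93], [-180, 180]. Speed limits (degrees/s): [127.2, 127.2, 159.86, 180, 180, 180].

### API

Orientations are given as a 3x3 rotation matrix whose columns are the frame's x, y, z axes.
In Python, from cell import manip gives the robot as it stands.
- The arm moves only by the shell command python3 -m handwheel 'ROWS' [FORCE]. ROWS is JSON, a list that holds one entry, the list of rows, each a list of 7 numbers: the turn, a rotation vector about the tool's x, y, z in rad, then the shift along the tool's x, y, z in m, then the finger opening in m, from 0 to 0.0854. In form: [[[wx, wy, wz, dx, dy, dz, grip], ...]]. A call has exactly 10 rows; each row is the pose to reach, as a shift and turn from the pose commanded when the call began, along the tool's axes at that moment; what a row does not reach only later rows make up. A row lasts 1/8 s, in which the tool goes at most 62.5 mm and 10.7 degrees, less where a joint would pass 70% of its speed; a pose out of reach is approached as far as the arm can. A call with a gripper value outside its range is refused whole. The fingers move at their own pace and stop on an object; FORCE is the grip in N (left out, the last holds). Time passes only in rows, so rows that repeat a pose let the fingers close, or fill a call up. It gives the time, the measured TCP pose, the force and the opening at its end, in the units of the state.
- manip.observe(): the state, without advancing time (a new reading comes with each control period).
- manip.snapshot(name): name is "scene" or "side" or "wrist"; returns the picture (420x560x3 uint8, blue, green, red); there is no depth.
- manip.get_calibration(name): a dict with "intrinsics" (3x3 intrinsics, pixels), "world_to_cam" (4x4, takes a point from world to camera coordinates). Camera axes: x right, y up, looking along -z (the intrinsics and any distortion apply to the point x, -y, -z); pixel columns grow to the right and rows downward; lengths in m; the calibration is good to about 2 mm. A picture is of the moment at which its call begins: read the wrist's pose just before it. get_calibration takes no time and is no camera call; for the wrist camera it gives the pose at the moment of the call.
- manip.finish_job(): hands the job in, once; it reports no verdict.
The state is a dict: "t": time; "joints": joint angles; "joint_velocities": joint speeds; "effort": joint torques, N m; "tcp_pos": TCP position; "eef_rot": TCP orientation; "ft_force": force on the tool from outside, world axes, zero at the start; "moment": the same for the moment, N m; "opening": finger opening in m.
Only numpy, scipy, OpenCV 4.12 (cv2) and the standard library are available. Lean on these libraries where they do the work, as an engineer would, in place of code of your own. Each camera call takes 0.05 s, during which the arm holds its last target. There are 200 camera calls.

### The job

Load the blue-nosed template cartridge into the jigger's template holder: press it down hard on its sprung plate (the black pad on top is the place for the fingertips) and, keeping it down, slide it under the yellow gate bar and the copper leaf spring until it is fully home against the red stop, then let go and move clear. Push it only, never lift it out of the holder, and leave the other things on the bench where they are.

Things in the scene. Friction and masses are not known exactly. Their poses are not given: they have to be found in the camera images.
- holder: Fixed template holder, grey base 290 x 110 mm (x = -165 to 125), origin on the table under the channel's middle; the cartridge slides along its +x, z up. Two steel rails (tops 45 above the table, inner faces y = +-28) guide the cartridge. Beyond the gate lies a fixed bed, top 30 above the table, and the red end stop (top 46, face at x = 90). Nothing covers the channel before the gate.
- gate (a point): Middle of the lower front edge of the yellow gate bar, at holder (30, 0, 51) mm. The bar spans holder x = 30 to 44 and heights 51 to 63; its posts (out to y = +-50) reach 67.
- cartridge: Loose aluminium slab 130 x 52 x 18 mm, about 0.35 kg, blue over the front 40, in the channel. Origin: centre of the underside; x as the holder's. Orange cross rib on top at x = -18 to -10, 9 high. Underside starts 39 above the table, so the nose would butt the gate bar; fully pressed 30 (top 48, 3 under the bar); let go under the bar it rises 3. Origin at holder x = -75 to -45, fully home +25.
- thumb_pad (a point): Centre of the black thumb pad on the cartridge's top, at cartridge (-41, 0, 18) mm; the pad is 44 long by 46 wide and ends 1 behind the orange rib, so fingertips pressing there can push the rib ahead of them. Fully home the rib is still 15 short of the gate bar.
- nose (a point): Middle of the lower front edge of the cartridge, at cartridge (65, 0, 0) mm.
- stop_face (a point): On the face of the red end stop, at holder (90, 0, 30) mm: where the nose point comes to lie when fully home.
- lift_plate (a joint): The brass sprung plate under the cartridge, before the gate: 0 = up, 0.009 m = pressed fully down, flush with the bed. The spring pushes up with 9 N at 0 and 17 N fully down (less the weight on it). The slideway is greased metal; sliding takes 3 to 8 N.
- leaf_spring (a joint): The copper leaf spring, 38 x 34 mm, hinged behind the gate bar and sloping down to holder x = 78 mm: 0 = free, with its tip below the height of the cartridge's top; it is lifted to about 0.07 to 0.13 rad when the cartridge is under it, and presses down with 3 to 6 N.
- spare_template: A spare blue template plate with a steel shank, 125 x 45 x 10, lying beside the holder; leave alone. Sizes in mm.
- wrench: A steel wrench lying on the table beside the holder; leave alone. Sizes in mm.
- plaster_mould: A white round plaster mould, 110 across, 60 high, on the table; leave alone. Sizes in mm.
- bowl: A white ceramic bowl, 110 across, 50 high; leave alone. Sizes in mm.
- glaze_jar: An amber glass jar, 66 across, 90 high; leave alone. Sizes in mm.
- mug: A blue ceramic mug, 80 across, 90 high; leave alone. Sizes in mm.
There are look-alikes about, which are no part of the job. What is meant by the cartridge is not green, and is the larger of those in its own colour.

How it is judged:
By the outcome, as a careful person would: the job done as asked, in the order asked, and still so for the second after the job is handed in, with the robot touching nothing.
It also fails if it takes over 34 s, if anything falls off the work surface, if the arm or the gripper's body presses on something with over 40 N, if the wrist force passes 120 N, or if a joint passes its speed limit or range.

## Working session

There is one attempt and no reset: what is moved stays moved. The work goes in short steps, Python scripts to look and compute and a shell command to move; the robot and the scene stay as the last step left them, time stands still between calls to the robot, and variables do not carry over. Pictures are saved under pics/ and viewed, about 8 in all and at most 12, crops included, and the job is handed in when it is done.

```bash
mkdir -p pics; ls
python3 - <<'E'
from cell import manip
import cv2,json,numpy as np
s=manip.observe(); print(s['t'],s['tcp_pos'],s['eef_rot'],s['ft_force'],s['opening'])
for n in("scene","side"):
    cv2.imwrite(f'pics/{n}0.png',manip.snapshot(n)); c=manip.get_calibration(n); print(n,c)
E
```

```text
pics
0.0 [ 0.2370293  -0.46801507  0.25268265] [[-6.67715363e-04  4.51830764e-01 -8.92103422e-01]
 [ 1.26537766e-03 -8.92102524e-01 -4.51831257e-01]
 [-9.99998976e-01 -1.43054242e-03  2.39340047e-05]] [0.20202922 0.1508629  0.16020385] 0.08526745881603244
scene {'intrinsics': array([[425.42600211,   0.        , 280.25030813],
       [  0.        , 425.42600211, 212.4512489 ],
       [  0.        ,   0.        ,   1.        ]]), 'world_to_cam': array([[-0.04415606,  0.99900372, -0.0064657 ,  0.01921914],
       [-0.81298555, -0.03217116,  0.58139446,  0.37340838],
       [ 0.58060722,  0.03092861,  0.81359614, -1.52910989],
       [ 0.        ,  0.        ,  0.        ,  1.        ]])}
side {'intrinsics': array([[470.0940992 ,   0.        , 281.46028028],
       [  0.        , 470.0940992 , 199.63253265],
       [  0.        ,   0.        ,   1.        ]]), 'world_to_cam': array([[-0.96137494, -0.2745276 ,  0.01981952,  0.47155819],
       [ 0.19504173, -0.62867193,  0.75281494, -0.15761782],
       [-0.1942085 ,  0.72760305,  0.65793378, -1.03078527],
       [ 0.        ,  0.        ,  0.        ,  1.        ]])}
```

View pics/scene0.png

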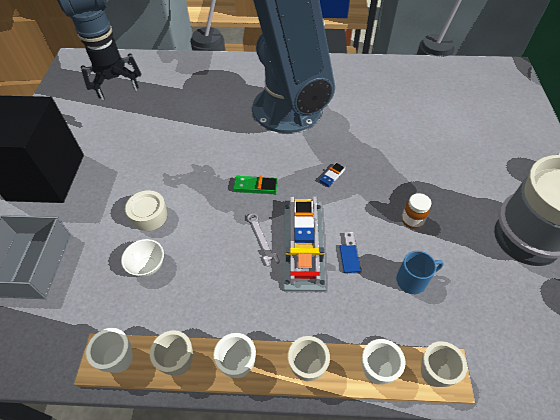

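View pics/side0.png

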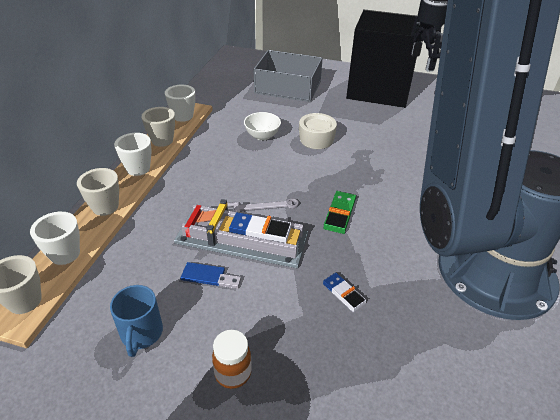

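Both views agree. The candidates are the blue and white slab in the holder (scene 304,222, side 262,226), the small blue one (scene 331,174, side 345,291) and the green one (scene 255,185, side 340,211). I choose the slab in the holder, since it is the larger blue one. The gate is at scene (306,251) and the red stop at (305,275).

```bash
cat > h.py <<'E'
import cv2,numpy as np
from cell import manip
def ray(n,uv,c=None):
    c=c or manip.get_calibration(n); K=c['intrinsics'];T=c['world_to_cam'];R=T[:3,:3]
    p=np.linalg.inv(K)@[uv[0],uv[1],1.]; d=R.T@[p[0],-p[1],-p[2]]
    return -R.T@T[:3,3], d/np.linalg.norm(d)
def plane(n,uv,z,c=None):
    o,d=ray(n,uv,c); return o+d*(z-o[2])/d[2]
def tri(*rs):
    A=sum(np.eye(3)-np.outer(d,d) for o,d in rs); b=sum((np.eye(3)-np.outer(d,d))@o for o,d in rs)
    p=np.linalg.solve(A,b); return p,[float(np.linalg.norm(np.cross(p-o,d)))*1e3 for o,d in rs]
def blobs(img,lo,hi,box,amin=15):
    x0,y0,x1,y1=box; hsv=cv2.cvtColor(img,cv2.COLOR_BGR2HSV)[y0:y1,x0:x1]
    m=cv2.inRange(hsv,np.array(lo),np.array(hi)); n,l,st,ce=cv2.connectedComponentsWithStats(m)
    out=[]
    for i in range(1,n):
        if st[i,4]>=amin:
            pts=np.argwhere(l==i)[:,::-1].astype(np.float32)
            r=cv2.minAreaRect(pts); out.append((int(st[i,4]),(ce[i]+[x0,y0]).round(1).tolist(),(cv2.boxPoints(r)+[x0,y0]).round(1).tolist()))
    return sorted(out,reverse=True)
COL=dict(yellow=((22,120,120),(35,255,255)),red=((0,170,80),(4,255,255)),orange=((6,140,120),(18,255,255)),blue=((100,140,60),(125,255,255)),black=((0,0,0),(180,255,50)))
E
python3 - <<'E'
from h import *
for n,b in(("scene",(278,190,332,296)),("side",(170,190,315,272))):
    im=cv2.imread(f'pics/{n}0.png')
    for k,(lo,hi) in COL.items():
        for q in blobs(im,lo,hi,b)[:3]: print(n,k,q)
a=cv2.imread('pics/scene0.png')[188:298,270:340];b=cv2.imread('pics/side0.png')[190:275,168:318]
a=cv2.resize(a,None,fx=5,fy=5,interpolation=cv2.INTER_CUBIC);b=cv2.resize(b,None,fx=3,fy=3,interpolation=cv2.INTER_CUBIC)
o=np.zeros((550,800,3),np.uint8);o[:,:350]=a;o[:255,350:]=b;cv2.imwrite('pics/crop.png',o)
E
```

```text
scene yellow (242, [304.0, 249.7], [[286.0, 254.0], [286.0, 243.0], [323.0, 243.0], [323.0, 254.0]])
scene yellow (32, [302.5, 199.5], [[295.0, 199.0], [311.0, 199.0], [311.0, 200.0], [295.0, 200.0]])
scene red (165, [305.1, 274.5], [[291.0, 272.0], [319.0, 272.0], [319.0, 278.0], [291.0, 278.0]])
scene orange (194, [304.8, 260.0], [[298.0, 253.0], [311.0, 253.0], [311.0, 267.0], [298.0, 267.0]])
scene orange (54, [302.8, 213.5], [[295.0, 212.0], [312.0, 212.0], [312.0, 215.0], [295.0, 215.0]])
scene blue (261, [303.9, 235.2], [[294.0, 228.0], [313.0, 228.0], [313.0, 242.0], [294.0, 242.0]])
scene black (150, [303.0, 206.5], [[296.0, 202.0], [310.0, 202.0], [310.0, 211.0], [296.0, 211.0]])
scene black (23, [287.4, 258.6], [[286.0, 255.0], [289.0, 255.0], [289.0, 261.0], [286.0, 261.0]])
side yellow (142, [216.9, 214.5], [[208.4, 224.2], [219.8, 201.4], [226.2, 204.6], [214.8, 227.4]])
side red (143, [193.5, 216.2], [[184.5, 225.7], [197.2, 203.9], [203.3, 207.5], [190.6, 229.3]])
side orange (131, [205.7, 215.8], [[197.0, 211.0], [215.0, 211.0], [215.0, 221.0], [197.0, 221.0]])
side orange (66, [265.9, 224.1], [[260.7, 231.7], [267.4, 215.0], [271.4, 216.6], [264.7, 233.3]])
side blue (302, [239.4, 223.2], [[227.7, 230.3], [235.9, 209.1], [251.3, 215.1], [243.1, 236.3]])
side blue (283, [201.5, 267.8], [[183.0, 262.0], [223.0, 262.0], [223.0, 271.0], [183.0, 271.0]])
side black (255, [277.8, 228.1], [[266.7, 232.7], [269.3, 219.5], [289.1, 223.4], [286.5, 236.7]])
side black (21, [213.5, 238.3], [[213.0, 233.0], [214.0, 233.0], [214.0, 244.0], [213.0, 244.0]])
```

View pics/crop.png

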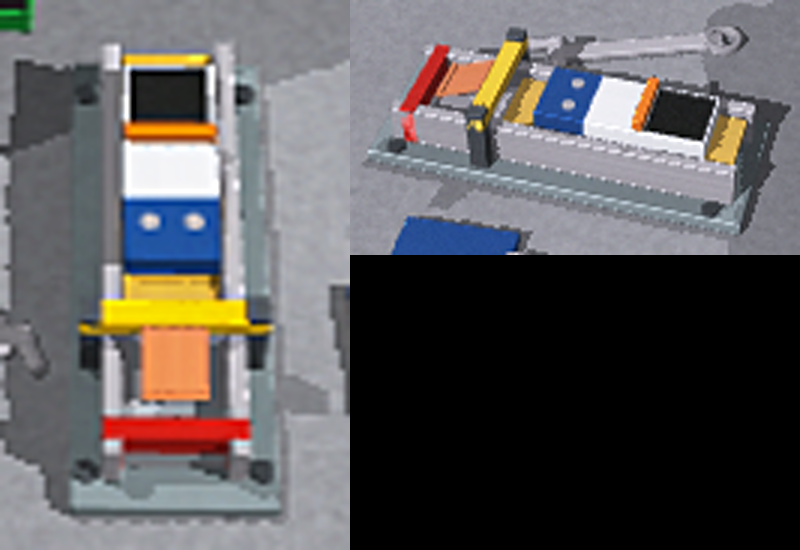

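The crop confirms the choice: blue nose before the gate, orange rib, and black pad behind it, all inside the rails. Next I triangulate.

Run:
```python
from h import *
P={}
for k,u,v in(("pad",(303,206.5),(277.8,228.1)),("blue",(303.9,235.2),(239.4,223.2)),("rib",(302.8,213.5),(265.9,224.1)),("bar",(304,249),(216.9,214.5)),("red",(305.1,274.),(193.5,216.2))):
    p,e=tri(ray("scene",u),ray("side",v)); P[k]=p; print(k,p.round(4),np.round(e,1))
# plane-based check: pad at 57mm, red top 46, bar top 63, 
for k,u,v,z in(("pad",(303,206.5),(277.8,228.1),.057),("blue",(303.9,235.0),(239.4,223.2),.057),("redtop",(305.1,273.5),(193.5,216.2),.046)):
    print(k,plane("scene",u,z).round(4),plane("side",v,z).round(4))
d=P["red"]-P["pad"]; print("yaw",np.degrees(np.arctan2(d[1],d[0])))
# holder rails ends/base corners from the crop (scene px) on table
for n,u in (("baseFL",(284.2,290.5)),("baseFR",(326,290.3)),("baseBL",(285,201.5)),("baseBR",(320.5,201.8))): print(n,plane("scene",u,0.008).round(4))
s=manip.observe();print(s['t'])
```

```text
pad [0.4797 0.0675 0.0592] [1.4 1.4]
blue [0.5693 0.0708 0.051 ] [0.4 0.4]
rib [0.5071 0.0672 0.0635] [1.5 1.5]
bar [0.6214 0.0716 0.0646] [1.1 1.1]
red [0.6814 0.0744 0.0436] [1.2 1.2]
pad [0.4767 0.0666 0.057 ] [0.481  0.0668 0.057 ]
blue [0.5722 0.0703 0.057 ] [0.5672 0.077  0.057 ]
redtop [0.6822 0.0751 0.046 ] [0.6796 0.0756 0.046 ]
yaw 1.9857524436104286
baseFL [0.714  0.0227 0.008 ]
baseFR [0.709  0.1313 0.008 ]
baseBL [0.4241 0.0138 0.008 ]
baseBR [0.421  0.1201 0.008 ]
0.1
```

Heights agree with the text: pad at 59 mm against 57, red stop at 44 against 46. The base length comes to 289 mm and the holder yaw to about 2.0°, with its origin near (0.5875, 0.0727). The cartridge origin is at about holder x = -66, which leaves about 91 mm of travel. I'll move above the pad with the jaws shut along the channel.

```bash
python3 -m handwheel '[[[-0.114,0,0,0,-0.037,-0.046,0],[-0.227,0,0,0,-0.074,-0.092,0],[-0.341,0,0,0,-0.111,-0.138,0],[-0.454,0,0,0.010,-0.148,-0.184,0],[-0.568,0,0,0.025,-0.185,-0.230,0],[-0.682,0,0,0.04,-0.222,-0.276,0],[-0.795,0,0,0.055,-0.259,-0.322,0],[-0.909,0,0,0.07,-0.296,-0.368,0],[-1.022,0,0,0.085,-0.332,-0.414,0],[-1.136,0,0,0.103,-0.369,-0.459,0]]]' 60
python3 - <<'E'
from h import *
s=manip.observe(); print(s['t'],s['tcp_pos'],s['eef_rot'],s['ft_force'],s['joints'],s['opening'])
E
```

```text
t: 1.35
tcp_pos: [0.4806, 0.0703, 0.1499]
eef_rot: [[0.001, 0.999, 0.038], [0.0, 0.038, -0.999], [-1.0, 0.001, 0.0]]
ft_force: [1.5, -1.6, 0.4]
opening: 0.0
1.35 [0.48056894 0.07027317 0.14986249] [[ 5.14846568e-04  9.99276977e-01  3.80165487e-02]
 [ 1.67941610e-05  3.80165451e-02 -9.99277110e-01]
 [-9.99999867e-01  5.15112846e-04  2.79066933e-06]] [ 1.52461563 -1.62623912  0.37587114] [ 8.32129337e+00  1.32339353e+01 -1.71513336e+01  5.95854039e+01
 -3.31704000e-03  9.61425797e+01] 2.9733985271341895e-05
```

Run:
```python
from h import *
c=manip.get_calibration("wrist"); w=manip.snapshot("wrist"); cv2.imwrite('pics/w1.png',w); np.save('w1.npy',c,allow_pickle=True)
s=manip.snapshot("side"); a=cv2.resize(s[120:290,170:330],None,fx=2.45,fy=2.45)[:420,:240*1+150]
o=np.zeros((420,560+230,3),np.uint8);o[:,:560]=w
b=cv2.resize(s[150:280,180:320],(230,214));o[:214,560:]=b
cv2.imwrite('pics/w1c.png',o)
for k,(lo,hi) in COL.items():
    for q in blobs(w,lo,hi,(0,0,560,420),200)[:3]: print(k,q)
def pr(p):
    K,T=c['intrinsics'],c['world_to_cam'];q=T[:3,:3]@p+T[:3,3];q=K@[q[0],-q[1],-q[2]];return (q[:2]/q[2]).round(1)
for n,p in(("pad",(.480,.069,.057)),("gate",(.6175,.0737,.051)),("stop",(.6774,.0759,.046)),("tip",(.4806,.0703,.128))): print(n,pr(np.array(p)))
```

```text
yellow (1693, [503.0, 238.6], [[481.5, 287.4], [505.7, 179.6], [524.8, 183.8], [500.5, 291.7]])
orange (1858, [534.2, 230.6], [[508.7, 258.9], [522.6, 196.1], [561.1, 204.7], [547.1, 267.5]])
orange (948, [321.5, 234.7], [[313.4, 272.9], [317.0, 196.5], [329.5, 197.1], [325.9, 273.5]])
orange (479, [19.0, 66.8], [[0.2, 85.6], [26.9, 41.9], [37.4, 48.3], [10.7, 92.1]])
blue (8318, [478.9, 34.2], [[415.0, 0.0], [545.0, 0.0], [545.0, 72.0], [415.0, 72.0]])
blue (4133, [412.1, 227.8], [[379.0, 267.0], [382.1, 187.0], [445.4, 189.4], [442.4, 269.5]])
blue (1990, [81.4, 106.0], [[46.4, 113.5], [76.9, 70.9], [114.7, 98.0], [84.1, 140.6]])
black (45777, [273.9, 357.0], [[3.0, 419.0], [3.0, 199.0], [557.0, 199.0], [557.0, 419.0]])
black (863, [8.6, 51.2], [[-0.0, 24.0], [25.0, 24.0], [25.0, 81.0], [0.0, 81.0]])
black (697, [408.7, 63.7], [[382.0, 50.4], [442.5, 29.0], [457.1, 70.3], [396.6, 91.7]])
pad [276.1 226.9]
gate [482.3 224.8]
stop [566.1 222.5]
tip [276.  278.8]
```

View pics/w1c.png

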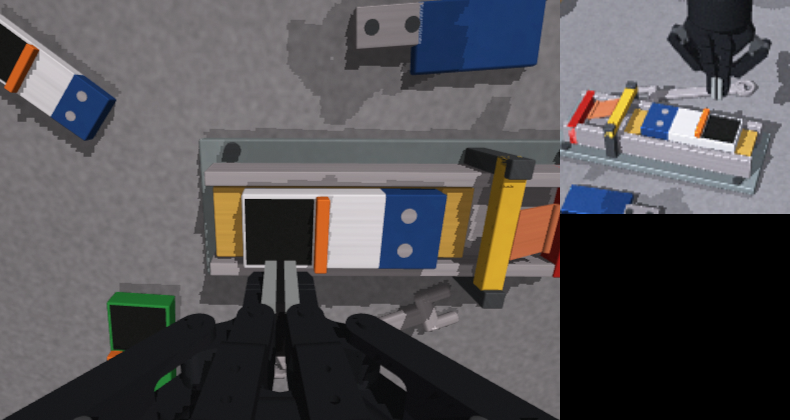

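The wrist view shows the pad centre at about (280,233), which agrees with the measurement to within 3 mm. The rib is at column 321, the fingers are shut above the pad, and the path is clear. Now I descend and press.

```bash
python3 -m handwheel '[[[0,0,0,0.02,0.001,0.002,0],[0,0,0,0.04,0.003,0.003,0],[0,0,0,0.055,0.003,0.003,0],[0,0,0,0.064,0.003,0.003,0],[0,0,0,0.068,0.003,0.003,0],[0,0,0,0.071,0.003,0.003,0],[0,0,0,0.074,0.003,0.003,0],[0,0,0,0.077,0.003,0.003,0],[0,0,0,0.079,0.003,0.003,0],[0,0,0,0.079,0.003,0.003,0]]]'
```

```text
t: 2.7
tcp_pos: [0.4833, 0.0653, 0.0722]
eef_rot: [[0.001, 0.999, 0.034], [-0.0, 0.034, -0.999], [-1.0, 0.001, 0.0]]
ft_force: [-2.7, -1.2, 11.2]
opening: 0.0
```

```bash
python3 -m handwheel '[[[0,0,0,0.001,0,0,0],[0,0,0,0.002,0,0,0],[0,0,0,0.003,0,0,0],[0,0,0,0.004,0,0,0],[0,0,0,0.005,0,0,0],[0,0,0,0.005,0,0,0],[0,0,0,0.005,0,0,0],[0,0,0,0.005,0,0,0],[0,0,0,0.005,0,0,0],[0,0,0,0.005,0,0,0]]]'
python3 - <<'E'
from h import *
w=manip.snapshot("wrist");s=manip.snapshot("side")
o=np.zeros((420,790,3),np.uint8);o[:,:560]=w;o[:214,560:]=cv2.resize(s[150:280,180:320],(230,214))
cv2.imwrite('pics/w2c.png',o)
E
```

```text
t: 3.95
tcp_pos: [0.4834, 0.0653, 0.0697]
eef_rot: [[0.003, 0.999, 0.034], [0.0, 0.034, -0.999], [-1.0, 0.003, -0.0]]
ft_force: [-12.3, -1.2, 42.3]
opening: 0.0003
```

View pics/w2c.png

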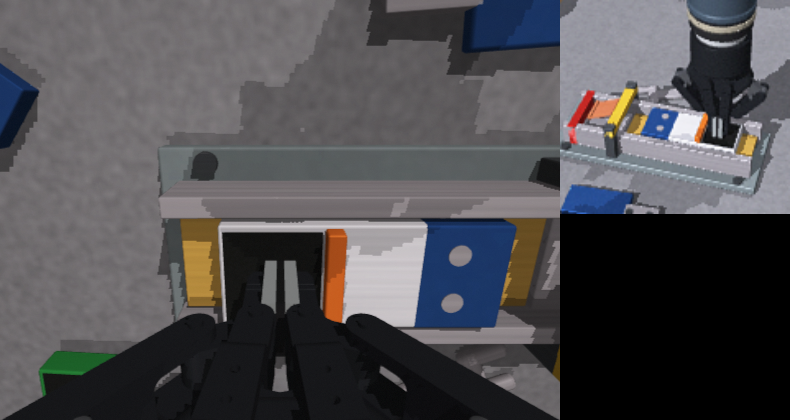

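The cartridge is fully down: TCP z 0.0697 against 0.070 expected, with 42 N. The fingertips stand on the pad at (280,290), about 10 mm behind the rib at column 330. Now I slide along tool y.

```bash
python3 -m handwheel '[[[0,0,0,0,0.005,0,0],[0,0,0,0,0.01,0,0],[0,0,0,0,0.015,0,0],[0,0,0,0,0.02,0,0],[0,0,0,0,0.025,0,0],[0,0,0,0,0.03,0,0],[0,0,0,0,0.035,0,0],[0,0,0,0,0.04,0,0],[0,0,0,0,0.045,0,0],[0,0,0,0,0.045,0,0]]]'
python3 - <<'E'
from h import *
w=manip.snapshot("wrist");s=manip.snapshot("side")
o=np.zeros((420,790,3),np.uint8);o[:,:560]=w;o[:214,560:]=cv2.resize(s[150:280,180:320],(230,214))
cv2.imwrite('pics/w3c.png',o)
E
```

```text
t: 5.3
tcp_pos: [0.5272, 0.0671, 0.0698]
eef_rot: [[0.001, 0.999, 0.034], [0.001, 0.034, -0.999], [-1.0, 0.001, -0.001]]
ft_force: [-16.2, 0.3, 44.3]
opening: 0.0003
```

View pics/w3c.png

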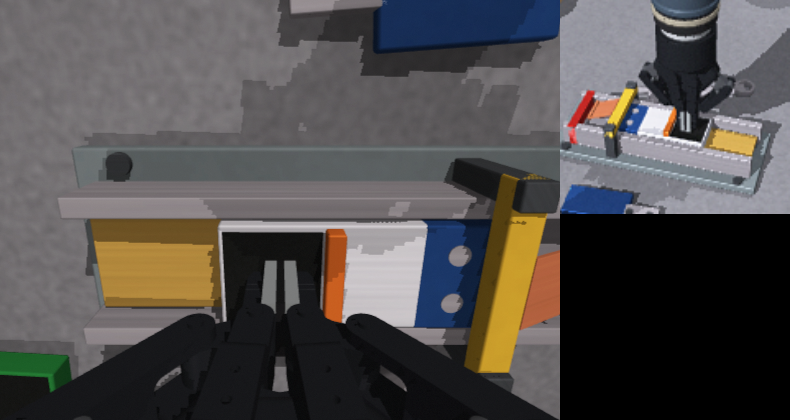

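The cartridge travels with the fingers and its nose is under the gate bar (blue meets yellow at column 480). I continue.

```bash
python3 -m handwheel '[[[0,0,0,0,0.005,0,0],[0,0,0,0,0.01,0,0],[0,0,0,0,0.015,0,0],[0,0,0,0,0.02,0,0],[0,0,0,0,0.025,0,0],[0,0,0,0,0.03,0,0],[0,0,0,0,0.034,0,0],[0,0,0,0,0.038,0,0],[0,0,0,0,0.040,0,0],[0,0,0,0,0.040,0,0]]]'
```

```text
t: 6.65
tcp_pos: [0.5658, 0.0684, 0.0698]
eef_rot: [[-0.001, 0.999, 0.034], [0.001, 0.034, -0.999], [-1.0, -0.001, -0.001]]
ft_force: [-20.6, -1.3, 43.4]
opening: -0.0001
```

```bash
python3 -m handwheel '[[[0,0,0,0,0.001,0,0],[0,0,0,0,0.002,0,0],[0,0,0,0,0.003,0,0],[0,0,0,0,0.004,0,0],[0,0,0,0,0.005,0,0],[0,0,0,0,0.006,0,0],[0,0,0,0,0.007,0,0],[0,0,0,0,0.008,0,0],[0,0,0,0,0.008,0,0],[0,0,0,0,0.008,0,0]]]'
python3 - <<'E'
from h import *
w=manip.snapshot("wrist");s=manip.snapshot("side");q=manip.snapshot("scene")
o=np.zeros((560,790,3),np.uint8);o[:420,:560]=w;o[:214,560:]=cv2.resize(s[150:280,180:320],(230,214))
o[214:554,560:]=cv2.resize(q[188:298,270:340],(230,340))
cv2.imwrite('pics/w4c.png',o)
E
```

```text
t: 7.9
tcp_pos: [0.5733, 0.0686, 0.0698]
eef_rot: [[-0.002, 0.999, 0.034], [0.001, 0.034, -0.999], [-1.0, -0.002, -0.001]]
ft_force: [-22.8, -0.3, 44.2]
opening: -0.0002
```

View pics/w4c.png

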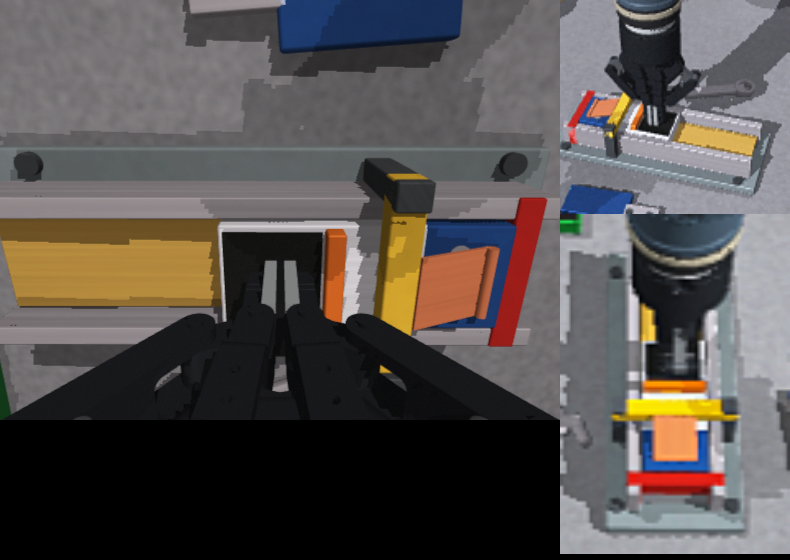

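The nose is beside the red stop (column 505) and under the leaf spring, with perhaps a few mm left. I keep pushing until the force and position show the stop.

```bash
python3 -m handwheel '[[[0,0,0,0,0.0005,0,0],[0,0,0,0,0.001,0,0],[0,0,0,0,0.0015,0,0],[0,0,0,0,0.002,0,0],[0,0,0,0,0.0025,0,0],[0,0,0,0,0.003,0,0],[0,0,0,0,0.0035,0,0],[0,0,0,0,0.004,0,0],[0,0,0,0,0.004,0,0],[0,0,0,0,0.004,0,0]]]'
```

```text
t: 9.3
tcp_pos: [0.5758, 0.0687, 0.0698]
eef_rot: [[-0.005, 0.999, 0.034], [0.001, 0.034, -0.999], [-1.0, -0.005, -0.001]]
ft_force: [-27.4, -0.9, 49.3]
opening: -0.0
```

```bash
python3 -m handwheel '[[[0,0,0,0,0.0005,0,0],[0,0,0,0,0.001,0,0],[0,0,0,0,0.0015,0,0],[0,0,0,0,0.002,0,0],[0,0,0,0,0.0025,0,0],[0,0,0,0,0.003,0,0],[0,0,0,0,0.0035,0,0],[0,0,0,0,0.004,0,0],[0,0,0,0,0.004,0,0],[0,0,0,0,0.004,0,0]]]'
python3 - <<'E'
from h import *
w=manip.snapshot("wrist");s=manip.snapshot("side");q=manip.snapshot("scene")
o=np.zeros((560,790,3),np.uint8);o[:420,:560]=cv2.resize(w[190:370,320:560],(560,420));o[:214,560:]=cv2.resize(s[150:280,180:320],(230,214))
o[214:554,560:]=cv2.resize(q[188:298,270:340],(230,340))
cv2.imwrite('pics/w5c.png',o)
E
```

```text
t: 10.55
tcp_pos: [0.5804, 0.0689, 0.0698]
eef_rot: [[-0.004, 0.999, 0.034], [0.001, 0.034, -0.999], [-1.0, -0.004, -0.001]]
ft_force: [-25.9, -1.0, 47.5]
opening: 0.0002
```

View pics/w5c.png

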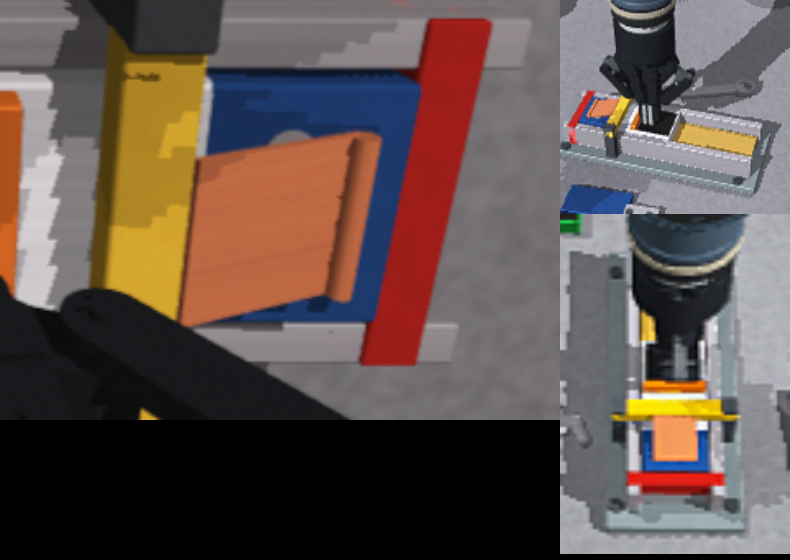

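The fingers slipped 4.6 mm on the pad while the picture barely changed, so the nose seems to be at the stop. To be certain I push on to the rib, at most 6 mm.

```bash
python3 -m handwheel '[[[0,0,0,0,0.001,0,0],[0,0,0,0,0.002,0,0],[0,0,0,0,0.003,0,0],[0,0,0,0,0.0035,0,0],[0,0,0,0,0.004,0,0],[0,0,0,0,0.0045,0,0],[0,0,0,0,0.005,0,0],[0,0,0,0,0.0055,0,0],[0,0,0,0,0.006,0,0],[0,0,0,0,0.006,0,0]]]'
```

```text
t: 11.95
tcp_pos: [0.5811, 0.0689, 0.0697]
eef_rot: [[-0.013, 0.999, 0.035], [0.0, 0.035, -0.999], [-1.0, -0.013, -0.001]]
ft_force: [-45.9, -0.7, 63.1]
opening: -0.0002
```

The fingers stalled at x = 0.581 with 46 N, against the rib with the cartridge solid on the stop. The finger front is at holder x of about 8 against 7 expected at home. Now I ease the push while keeping it slightly forward, then lift off.

```bash
python3 -m handwheel '[[[0,0,0,0,-0.001,0,0],[0,0,0,0,-0.002,0,0],[0,0,0,-0.001,-0.003,0,0],[0,0,0,-0.003,-0.0035,0,0],[0,0,0,-0.006,-0.004,0,0],[0,0,0,-0.010,-0.0045,0,0],[0,0,0,-0.014,-0.005,0,0],[0,0,0,-0.025,-0.008,0,0],[0,0,0,-0.05,-0.01,0,0],[0,0,0,-0.08,-0.01,0,0]]]'
python3 -m handwheel '[[[0,0,0,-0.03,-0.03,0,0],[0,0,0,-0.06,-0.06,0,0],[0,0,0,-0.09,-0.10,0,0],[0,0,0,-0.11,-0.14,0,0],[0,0,0,-0.11,-0.17,0,0],[0,0,0,-0.11,-0.18,0,0],[0,0,0,-0.11,-0.18,0,0],[0,0,0,-0.11,-0.18,0,0],[0,0,0,-0.11,-0.18,0,0],[0,0,0,-0.11,-0.18,0,0]]]'
python3 - <<'E'
from h import *
w=manip.snapshot("wrist");s=manip.snapshot("side");q=manip.snapshot("scene")
print(manip.observe()['t'])
for n,im,b in(("scene",q,(278,190,332,296)),("side",s,(170,190,315,250))):
    for k in("black","orange","blue","red"):
        for z in blobs(im,*COL[k],b)[:2]: print(n,k,z[:2])
o=np.zeros((560,790,3),np.uint8);o[:420,:560]=w;o[:214,560:]=cv2.resize(s[180:280,170:310],(230,214))
o[214:554,560:]=cv2.resize(q[188:298,270:340],(230,340))
cv2.imwrite('pics/w6c.png',o)
E
```

```text
t: 13.2
tcp_pos: [0.5799, 0.0686, 0.1474]
eef_rot: [[0.0, 0.999, 0.034], [0.0, 0.034, -0.999], [-1.0, 0.0, -0.0]]
ft_force: [0.4, 1.4, -0.3]
opening: -0.0001
t: 14.45
tcp_pos: [0.4005, 0.0625, 0.256]
eef_rot: [[-0.001, 0.999, 0.034], [-0.0, 0.034, -0.999], [-1.0, -0.001, 0.0]]
ft_force: [-1.1, -0.7, 0.2]
opening: 0.0001
14.6
scene black (180, [304.0, 234.5])
scene black (23, [287.4, 258.6])
scene orange (191, [304.7, 260.0])
scene orange (74, [304.5, 242.5])
scene blue (121, [304.6, 265.8])
scene red (166, [305.1, 274.5])
side black (240, [238.9, 221.9])
side black (22, [213.6, 238.5])
side orange (141, [205.7, 215.1])
side orange (66, [227.2, 218.2])
side blue (97, [199.3, 221.2])
side red (91, [192.2, 216.0])
```

View pics/w6c.png

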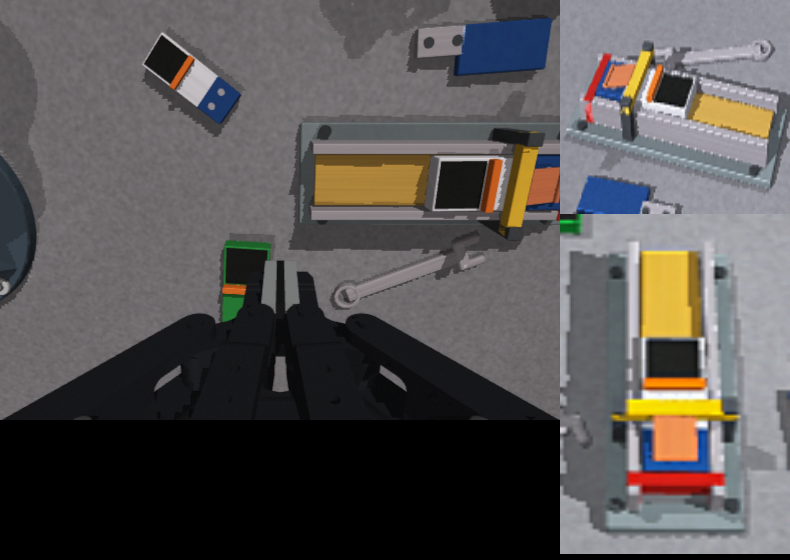

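It is released and clear, with the cartridge held under the bar and the leaf spring. A final numeric check follows, then hand-in if it is good.

Run:
```python
from h import *
for k,u,v in(("pad",(304,234.5),(238.9,221.9)),("rib",(304.5,242.5),(227.2,218.2))):
    p,e=tri(ray("scene",u),ray("side",v)); print(k,p.round(4),np.round(e,1),"holder x",round(float((p-[.5875,.0727,0])@[.9994,.035,0]),4))
a=plane("scene",(304,234.5),.051);b=plane("scene",(303,206.5),.057);print(a-b,plane("side",(238.9,221.9),.051)-plane("side",(277.8,228.1),.057))
# nose edge vs stop in scene: blue lower boundary and red upper boundary, columns 296-299 & 311-313
im=manip.snapshot("scene");h=cv2.cvtColor(im,cv2.COLOR_BGR2HSV)
for c in(296,297,312,313): print(c,[h[r,c].tolist() for r in range(266,276)])
```

```text
pad [0.57   0.0711 0.0553] [0.7 0.7] holder x -0.0175
rib [0.5976 0.0722 0.0597] [0.2 0.2] holder x 0.0101
[ 0.08998136  0.00411724 -0.006     ] [ 0.09096885  0.00084158 -0.006     ]
296 [[108, 216, 162], [108, 215, 178], [108, 211, 174], [107, 214, 174], [107, 226, 187], [177, 189, 93], [2, 239, 238], [2, 230, 218], [1, 230, 221], [1, 230, 193]]
297 [[108, 195, 85], [108, 205, 158], [107, 214, 169], [107, 213, 171], [107, 223, 185], [177, 181, 93], [2, 240, 237], [1, 229, 219], [1, 227, 221], [1, 226, 195]]
312 [[107, 252, 173], [107, 246, 141], [108, 221, 141], [108, 210, 174], [107, 221, 182], [138, 106, 77], [2, 246, 244], [1, 231, 223], [1, 228, 220], [1, 229, 206]]
313 [[108, 217, 168], [108, 216, 168], [108, 213, 171], [108, 214, 173], [107, 225, 184], [130, 111, 76], [2, 247, 240], [2, 230, 218], [1, 228, 219], [1, 229, 204]]
```

```bash
python3 -c "
from cell import manip
print(manip.finish_job())"
```

```text
the job is handed in; nothing more can be done
None
```

I loaded the cartridge fully home against the red stop and handed the job in at about 14.7 s; the limit is 34 s. With the fingers shut, I pressed the pad fully down (TCP 0.070 m, about 42 N). Holding it there, I slid it about 91 mm under the gate bar and leaf spring until it stopped. I then eased off, lifted straight up and moved clear.

**Reaching the stop:** The fingers first slipped about 5 mm on the pad. They then stalled against the rib at 46 N of push, with the cartridge solid on the stop.

**Last checks:**
- **Position:** The pad measured at holder x = -17.5 mm (expected -16) and the rib at +10 mm (expected +14 ahead of -25, i.e. +11). Both fall 1 to 1.5 mm short, which is within the 2 mm calibration error.
- **Fit at the stop:** In the scene view the blue nose meets the red stop with no visible gap. The one pixel between them is a blend of the two colours.
- **Forces:** After release the wrist force was about zero. The highest reading was about 78 N in total, against the 120 N limit, though I only read it at the end of each move.
- **Other things on the bench:** The wrench, the spare template and the two look-alikes looked undisturbed in the last pictures. I did not check the mould, bowl, jar and mug again, but the arm never went near them.

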